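# Find the key that still snaps and guard it

## Task

Two of the three keys on the control box have worn soft; one still snaps. Find it by feel: press the keys slowly and gently, one at a time, back off from any that stays soft to its stop, and press the sound one just through its snap so that it stays down by itself. Then set the guard collar over that key, flat on the box, let go, and leave the jar, weight and brush where they are.

Things in the scene. Friction and masses are not known exactly. Their poses are not given: they have to be found in the camera images.
- panel: grey metal control box fixed to the bench, 110 mm (x) by 240 mm (y) by 60 mm high, origin at the centre of its underside, z up. Three equal keys stand in a row along its y axis, 65 mm apart, the middle one at its centre; each rises through a flat steel rim of 24 mm diameter, 3 mm high.
- key_left: black round key, 18 mm across, at +65 mm on the panel's y axis (left end seen from the robot). Origin on its axis 22 mm below its top, level with the box's top when up; sinks as it is pressed, 15 mm at most. Which key snaps is unknown. A worn key is soft (1.3 N, growing 0.1 N per mm) until a rubber stop 3 to 6.5 mm down (5 N per mm more); let go, it comes up.
- key_left_seat (a point): fixed point on the axis of the key at +65 mm on the panel's y axis (left end seen from the robot), level with the box's top
- key_mid: black round key, 18 mm across, in the middle. Origin on its axis 22 mm below its top, level with the box's top when up; sinks as it is pressed, 15 mm at most. The sound key starts just as soft; 1 to 6.5 mm down it begins to resist, about 2 mm further the push peaks at 7 to 8 N, falls to nothing over some 2 mm more and the key drops about 2 mm from under the finger.
- key_mid_seat (a point): fixed point on the axis of the key in the middle, level with the box's top
- key_right: black round key, 18 mm across, at -65 mm on the panel's y axis (right end). Origin on its axis 22 mm below its top, level with the box's top when up; sinks as it is pressed, 15 mm at most. Snapped, the sound key stays 6 to 13 mm down when let go; short of that it comes up. Pressed on, it meets a rubber stop 7.5 mm below where resistance began. More than 12 N breaks a key.
- key_right_seat (a point): fixed point on the axis of the key at -65 mm on the panel's y axis (right end), level with the box's top
- collar: loose aluminium guard collar: a plain ring standing on the bench, 44 mm outside, 32 mm bore, 28 mm high, 90 g; origin at the centre of its underside, z along its axis. It goes around a key and its rim and rests flat on the box's top.
- collar_mid (a point): centre of the collar, on its axis at half height (14 mm)
- jar: bystander: closed jar, 52 mm across, 65 mm high; origin at the centre of its underside
- weight: bystander: small brass weight with a knob, 40 mm across, 52 mm high; origin at the centre of its underside
- brush: bystander: brush lying on the bench, along its x axis; origin under its middle
Mind the look-alikes: they are no part of the job. Several things have the shape of the collar; the one meant has the colours described above.

How it is judged:
By the outcome, as a careful person would: the job done as asked, in the order asked, and still so for the second after the job is handed in, with the robot touching nothing.
It also fails if it takes over 70 s, if anything falls off the work surface, if the arm or the gripper's body presses on something with over 40 N, if the wrist force passes 120 N, or if a joint passes its speed limit or range.

## Robot

A 6-joint arm with a two-finger parallel gripper is mounted at the origin on the work surface. World frame = base frame: x ahead of the robot, y to its left, z up, the work surface at z = 0. Lengths are in mm, angles in rad, forces in N, time in s.
With the tool pointing down it reaches from about 350 to 775 mm from the base axis. Payload 7.3 kg.
Tool frame: the origin (TCP) lies midway between the tips of the shut fingers; the grasp point (between the pads) lies 19 mm behind it (grip_depth is the distance from the TCP to the grasp point, in mm); z points along the fingers, y is the direction in which the jaws open and shut (so a half turn about z gives the same grasp; the last joint's range is limited). The gripper opens to 92 mm and grips with 3 to 60 N. Pads are 19 mm wide; open, the fingers measure 130 mm over their backs; the gripper's body (75 mm by 190 mm) begins 47 mm behind the grasp point.
Start: joints at [1.156, 0.342, 1.524, -0, 1.275, -0.146], TCP at [139.411, 506.171, 226.741] pointing down, gripper open.
Joint ranges: [-2.53, 2.53], [-0.77, 2.02], [0.04, 2.7], [-1, 4.14], [0.28, 2.66], [-3.11, 3.11]. Speed limits (rad/s): [2.57, 2.57, 3.14, 3.14, 3.14, 3.14].

## Interface

Orientations are given as [roll, pitch, yaw] about the fixed x, y, z axes, in that order (R = Rz(yaw) Ry(pitch) Rx(roll)).
In Python, from plant import get_obs, capture, close_job, spot_in, silhouettes, mark_of, grip_depth gives the robot as it stands.
- The arm moves only by the tool servo_tool, never from a script. Its arguments are lists of equal length, an entry for each row: "slide": the shift along the tool's x, y, z normalised to -1 to 1, where 1 is 20 cm, a list of three; "rot": the turn, a rotation vector about the tool's x, y, z normalised to -1 to 1, where 1 is pi rad, a list of three; "claw": the finger opening in mm, from 0 to 91.8. A call has 1 to 5 rows; each row is the pose to reach, as a shift and turn from the pose commanded when the call began, along the tool's axes at that moment, turning the shorter way round; what a row does not reach only later rows make up. A row lasts 1/8 s, in which the tool goes at most 62.5 mm and 10.7 degrees, less where a joint would pass 70% of its speed; a pose out of reach is approached as far as the arm can. A call with a number of a shift or a turn outside -1 to 1 is refused whole. A call with a gripper value outside its range is refused whole. The fingers move at their own pace and stop on an object; the grip force is fixed at half the most. Time passes only in rows, so rows that repeat a pose let the fingers close. It gives the time, the measured TCP pose, the force and the opening at its end, in the units of the state.
- get_obs(): the state, without advancing time (a new reading comes with each control period).
- capture(name): name is "scene" or "top" or "wrist"; returns a dict with "frame" (400x640x3 uint8, red, green, blue), "depth" (400x640 float32, mm along the optical axis (not along the pixel's ray), 0 where there is no reading), "vertical_fov" (degrees; the focal length in pixels is half the picture's height over the tangent of half this angle, whatever the lens; pixels are square), "cx", "cy" (the principal point, pixels), "position" and "rotation" of the camera in the world. Camera axes: x right, y down, z forward; pixel columns grow to the right and rows downward; lengths in mm; the calibration is good to about 2 mm. The wrist camera is an equidistant fisheye: a pixel r from the principal point sees the ray r / f radians off the axis. A picture is of the moment at which its call begins.
- close_job(): hands the job in, once; it reports no verdict.
Trained networks look in the newest picture that a camera, given by its name, has taken for a name from the list of things; names that differ only in an ending like _2 or _b are one class to them, and where a whole thing is asked for, a point or a joint stands for the part that bears it (a point fixed in the world has none). Each returns a list of dicts, best first, with "confidence" (0 to 1); they miss things now and then, are a little off and sometimes report something else, mostly with a low value. They report only what shows in the picture. A call takes as long as a camera call. They do not tell look-alikes from the thing itself.
- spot_in(query, camera): "box" ([left, top, right, bottom] in pixels, round what is visible of it).
- silhouettes(query, camera): "pixels" (400x640 bool, what is visible of it) and "box" ([left, top, right, bottom] in pixels, round what is visible of it).
- mark_of(query, camera): "xy" ([column, row] in pixels: a listed point, or the origin of a listed thing).
The state is a dict: "time": time; "joint_positions": joint angles; "dq": joint speeds; "tau": joint torques, N m; "tool_pos": TCP position; "tcp_rot": TCP orientation; "contact_force": force on the tool from outside, world axes, zero at the start; "moment": the same for the moment, N m; "grip_width": finger opening in mm.
Only numpy, scipy, OpenCV 4.12 (cv2) and the standard library are available. Lean on these libraries where they do the work, as an engineer would, in place of code of your own. Each camera call takes 0.05 s, during which the arm holds its last target. There are 200 camera calls.

## Working session

There is one attempt and no reset: what is moved stays moved. The work goes in short steps, Python scripts to look and compute and a tool call to move; the robot and the scene stay as the last step left them, time stands still between calls to the robot, and variables do not carry over. Pictures are saved under pics/ and viewed, about 8 in all and at most 12, crops included, and the job is handed in when it is done.

Besides the shell and the picture viewer there is one more tool, called after ">>>" as name(argument=value, ...), one argument or row to a line, values as JSON. servo_tool: Moves the arm, as the interface text tells. Scaled input: -1 to 1 covers 20 cm each way for a shift and pi rad each way for a turn. Its arguments: {"type":"object","properties":{"slide":{"type":"array","items":{"type":"array","items":{"type":"number"}}},"rot":{"type":"array","items":{"type":"array","items":{"type":"number"}}},"claw":{"type":"array","items":{"type":"number"}}},"required":["slide","rot","claw"]}

```bash
mkdir -p pics
cat > h.py <<'E'
import numpy as np, cv2
from plant import *
def save(name,fn):
    c=capture(name); cv2.imwrite('pics/'+fn,c['frame'][:,:,::-1]); return c
def ray(c,u,v,fish=False):
    f=200/np.tan(np.radians(c['vertical_fov'])/2)
    x,y=(u-c['cx'])/f,(v-c['cy'])/f
    if fish:
        t=np.hypot(x,y); s=np.sin(t)/t if t>1e-9 else 1
        d=np.array([x*s,y*s,np.cos(t)])
    else: d=np.array([x,y,1.])
    return np.array(c['position']),np.array(c['rotation']).reshape(3,3)@d
def at_z(c,u,v,z,fish=False):
    p,d=ray(c,u,v,fish); return p+d*(z-p[2])/d[2]
E
python3 - <<'E'
from h import *
s=get_obs(); print({k:np.round(v,3) for k,v in s.items()}, grip_depth)
for n in ('top','scene'):
    c=save(n,n+'1.png'); print(n,c['position'],np.round(c['rotation'],3).tolist(),c['vertical_fov'],c['cx'],c['cy'])
    for q in ('panel','key_left','key_left_seat','key_mid_seat','key_right_seat','collar','collar_mid','jar','weight','brush'):
        try:
            m=mark_of(q,n)[:4]
            print(q,[(np.round(x['xy']),round(x['confidence'],2),np.round(at_z(c,*x['xy'],{'k':60,'c':0}.get(q[0],0))[:2]) ) for x in m])
        except Exception as e: print(q,e)
E
```

```text
{'time': np.float64(0.0), 'joint_positions': array([ 1.156,  0.343,  1.525,  0.   ,  1.275, -0.146]), 'dq': array([ 0.001, -0.   ,  0.002, -0.   , -0.001,  0.   ]), 'tau': array([  0.   , -43.124, -24.422,   0.072,   0.056,  -0.   ]), 'tool_pos': array([139.249, 505.798, 226.042]), 'tcp_rot': array([-3.14 , -0.   ,  2.873]), 'contact_force': array([ 0.859, -0.066,  0.72 ]), 'moment': array([-0.027, -0.006,  0.027]), 'grip_width': np.float64(91.688)} 18.8
top [387.06050645  12.13830702 973.67400759] [-2.943, -0.006, -1.584] 51.11486346759336 322.8196813856855 197.92869483688705
panel []
key_left cannot reshape array of size 3 into shape (3,3)
key_left_seat []
key_mid_seat cannot reshape array of size 3 into shape (3,3)
key_right_seat cannot reshape array of size 3 into shape (3,3)
collar cannot reshape array of size 3 into shape (3,3)
collar_mid cannot reshape array of size 3 into shape (3,3)
jar cannot reshape array of size 3 into shape (3,3)
weight cannot reshape array of size 3 into shape (3,3)
brush cannot reshape array of size 3 into shape (3,3)
scene [1181.93880307  436.7301078   985.54872645] [-2.446, -0.001, 2.207] 43.83196686345054 314.9495467892099 185.8029128808767
panel cannot reshape array of size 3 into shape (3,3)
key_left cannot reshape array of size 3 into shape (3,3)
key_left_seat cannot reshape array of size 3 into shape (3,3)
key_mid_seat cannot reshape array of size 3 into shape (3,3)
key_right_seat cannot reshape array of size 3 into shape (3,3)
collar cannot reshape array of size 3 into shape (3,3)
collar_mid cannot reshape array of size 3 into shape (3,3)
jar cannot reshape array of size 3 into shape (3,3)
weight cannot reshape array of size 3 into shape (3,3)
brush cannot reshape array of size 3 into shape (3,3)
```

Rotation is rpy; fix the helper.

```bash
sed -i "s/^import numpy.*/&\nfrom scipy.spatial.transform import Rotation as Rn/; s/np.array(c\['rotation'\]).reshape(3,3)@d/Rn.from_euler('xyz',c['rotation']).apply(d)/" h.py
python3 - <<'E'
from h import *
for n in ('top','scene'):
    c=capture(n)
    for q in ('panel','key_left','key_left_seat','key_mid_seat','key_right_seat','collar','jar','weight','brush'):
            m=mark_of(q,n)[:4]
            print(n,q,[(np.round(x['xy']),round(x['confidence'],2),np.round(at_z(c,*x['xy'],60 if q[0]=='k' else 0)[:2]) ) for x in m])
E
```

```text
top panel [(array([321., 224.]), 0.94, array([520.,   9.]))]
top key_left [(array([289., 218.]), 0.4, array([526.,  78.]))]
top key_left_seat [(array([289., 220.]), 0.61, array([522.,  79.]))]
top key_mid_seat [(array([317., 214.]), 0.75, array([533.,  17.])), (array([349., 144.]), 0.68, array([696., -58.]))]
top key_right_seat [(array([346., 210.]), 0.97, array([542., -47.])), (array([217., 245.]), 0.5, array([470., 236.]))]
top collar [(array([176., 274.]), 0.72, array([410., 340.])), (array([194., 213.]), 0.62, array([550., 306.])), (array([208., 283.]), 0.59, array([388., 269.])), (array([218., 246.]), 0.52, array([471., 247.]))]
top jar [(array([348., 143.]), 0.89, array([719., -60.]))]
top weight [(array([283., 134.]), 0.73, array([743.,  98.])), (array([217., 245.]), 0.35, array([474., 250.])), (array([288., 221.]), 0.18, array([529.,  85.]))]
top brush [(array([475., 220.]), 0.93, array([ 525., -354.]))]
scene panel [(array([332., 201.]), 0.71, array([534.,  13.]))]
scene key_left [(array([258., 231.]), 0.65, array([743., -44.])), (array([358., 193.]), 0.4, array([517.,  74.]))]
scene key_left_seat [(array([358., 196.]), 0.68, array([525.,  80.]))]
scene key_mid_seat [(array([332., 183.]), 0.91, array([530.,   7.]))]
scene key_right_seat [(array([309., 175.]), 0.87, array([542., -53.]))]
scene collar [(array([473., 233.]), 0.9, array([413., 341.])), (array([452., 213.]), 0.85, array([389., 274.])), (array([434., 267.]), 0.75, array([551., 309.])), (array([433., 229.]), 0.67, array([459., 258.]))]
scene jar [(array([259., 229.]), 0.94, array([709., -77.]))]
scene weight [(array([308., 278.]), 0.56, array([744.,  95.]))]
scene brush [(array([226., 136.]), 0.65, array([ 523., -358.]))]
```

View pics/top1.png

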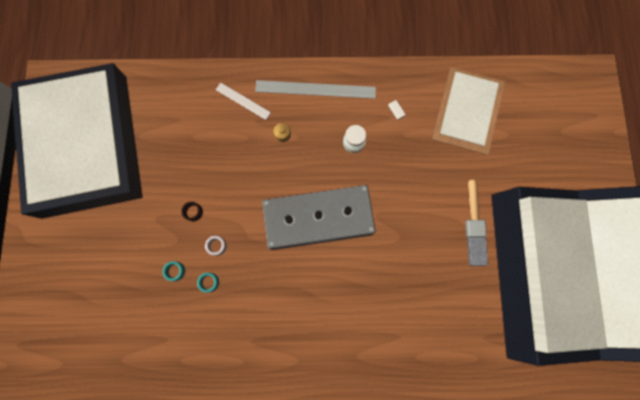

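View pics/scene1.png

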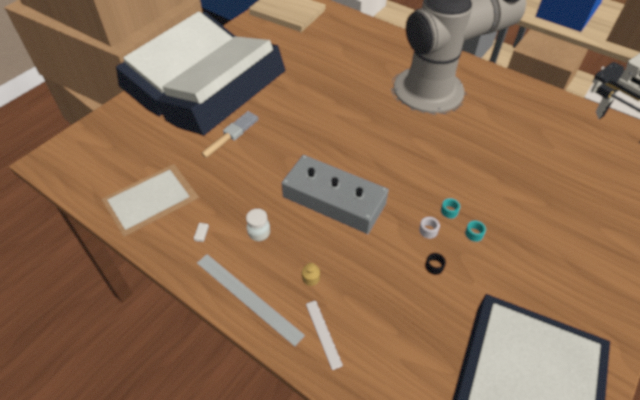

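The aluminium collar is the pale ring at top-picture (215,245). The look-alikes are two teal rings at (173,271) and (207,282) and a black one at (192,211). The keys are at (289,219), (319,215) and (348,211), and the panel is yawed about 0.14 rad. I'll head for the panel.

```bash
cat >> h.py <<'E'
def go(x,y,z,yaw,p0=None):
    s=get_obs(); R=Rn.from_euler('xyz',s['tcp_rot']); p=np.array(s['tool_pos'] if p0 is None else p0)
    T=Rn.from_euler('xyz',[np.pi,0,yaw])
    print('t',round(float(s['time']),2),'at',np.round(p,1),np.round(s['tcp_rot'],4),'slide',np.round(R.inv().apply(np.array([x,y,z])-p)/200,4),'rot',np.round((R.inv()*T).as_rotvec()/np.pi,4))
E
python3 -c "
from h import *
go(533,14,190,1.71)"
```

```text
t 2.1 at [139.4 506.2 226.7] [3.1415 0.     2.8728] slide [-2.5508 -1.8499  0.1835] rot [ 0.     -0.      0.3701]
```

>>> servo_tool(
  slide=[
    [-1,-0.73,0],
    [-1,-0.73,0],
    [-1,-0.73,0],
    [-1,-0.73,0],
    [-1,-0.73,0],
  ],
  rot=[
    [0,0,0],
    [0,0,0],
    [0,0,0],
    [0,0,0],
    [0,0,0],
  ],
  claw=[0,0,0,0,0],
)

```text
time: 2.72
tool_pos: [295.8, 309.6, 226.9]
tcp_rot: [-3.142, 0.001, 2.866]
contact_force: [-0.3, 0.3, 0.3]
grip_width: 46.4
```

>>> servo_tool(
  slide=[
    [-1,-0.73,0],
    [-1,-0.73,0],
    [-1,-0.73,0],
    [-1,-0.73,0],
    [-1,-0.73,0],
  ],
  rot=[
    [0,0,0.2],
    [0,0,0.2],
    [0,0,0.2],
    [0,0,0.2],
    [0,0,0.2],
  ],
  claw=[0,0,0,0,0],
)

```text
time: 3.35
tool_pos: [449.5, 116.5, 226.5]
tcp_rot: [3.141, 0.001, 2.24]
contact_force: [-0.5, 0.9, 0.6]
grip_width: 1.0
```

```bash
python3 -c "
from h import *
go(533,14,190,1.71)"
```

```text
t 3.35 at [449.5 116.5 226.5] [3.1412e+00 5.0000e-04 2.2397e+00] slide [-0.6608  0.0099  0.1828] rot [2.000e-04 1.000e-04 1.686e-01]
```

>>> servo_tool(
  slide=[
    [-0.66,0.01,0.1],
    [-0.66,0.01,0.1],
    [-0.66,0.01,0.1],
    [-0.66,0.01,0.1],
    [-0.66,0.01,0.1],
  ],
  rot=[
    [0,0,0.1686],
    [0,0,0.1686],
    [0,0,0.1686],
    [0,0,0.1686],
    [0,0,0.1686],
  ],
  claw=[0,0,0,0,0],
)

```text
time: 3.98
tool_pos: [530.8, 18.3, 206.9]
tcp_rot: [-3.141, -0.001, 1.72]
contact_force: [0.3, -0.3, -0.4]
grip_width: 0.3
```

Run:
```python
from h import *
go(533,14,100,1.71)
w=save('wrist','w1.png'); print(w['position'],w['rotation'],w['vertical_fov'],w['cx'],w['cy'])
for q in ('panel','key_left_seat','key_mid_seat','key_right_seat'):
    print(q,[(np.round(x['xy'],1),round(x['confidence'],2),np.round(at_z(w,*x['xy'],60,True)[:2],1) ) for x in mark_of(q,'wrist')[:4]])
```

```text
t 3.98 at [530.8  18.3 206.9] [-3.1414e+00 -6.0000e-04  1.7199e+00] slide [-0.0231  0.0079  0.5343] rot [-0.0001 -0.0002  0.0032]
[520.55876291  88.1982263  365.42826302] [ 2.87556144e+00 -9.76104499e-04  1.49714401e-01] 65.70646984690485 323.5678563601316 199.5103540304371
panel [(array([322.6, 177.1]), 0.64, array([528.8,  28.9]))]
key_left_seat [(array([326.3, 124.1]), 0.82, array([524.5,  81.8]))]
key_mid_seat [(array([323.3, 185.2]), 0.65, array([530.8,  20.7]))]
key_right_seat [(array([444.4, 260.2]), 0.41, array([682.6, -45.3]))]
```

View pics/w1.png

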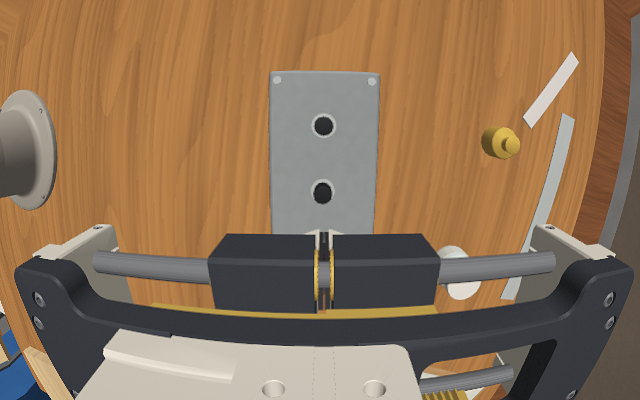

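The wrist picture shows the left key's rim around (323,126) and the middle one around (322,192). The fingers hide the right key. I'll refine both centres from the dark blobs and rims.

Run:
```python
from h import *
w=capture('wrist'); g=cv2.cvtColor(w['frame'],cv2.COLOR_RGB2GRAY)
for (u,v) in ((323,126),(322,192)):
    a=g[v-18:v+19,u-18:u+19]
    n,l,st,ce=cv2.connectedComponentsWithStats((a<80).astype(np.uint8))
    k=1+np.argmax(st[1:,4]); print('dark',st[k],ce[k]+[u-18,v-18], w['depth'][v,u])
    c=cv2.HoughCircles(cv2.resize(a,None,fx=4,fy=4,interpolation=cv2.INTER_CUBIC),cv2.HOUGH_GRADIENT,1,80,param1=150,param2=15,minRadius=36,maxRadius=60)
    for x in (c[0][:2] if c is not None else []):
        uv=(x[:2]+.5)/4-.5+[u-18,v-18]; print('rim',uv,x[2]/4,at_z(w,*uv,63,True))
    print('keytop',at_z(w,*(ce[k]+[u-18,v-18]),82,True))
t=capture('top')
for q in ('key_left_seat','key_mid_seat','key_right_seat','panel'):
    pass
# panel outline corners via silhouettes in wrist
s=silhouettes('panel','wrist'); m=s[0]['pixels']; print(s[0]['confidence'],s[0]['box'])
for v in (90,110,150,170,210):
    c=np.where(m[v])[0]; A,B=at_z(w,c.min()-.5,v,60,True),at_z(w,c.max()+.5,v,60,True); print(v,c.min(),c.max(),np.round((A+B)/2,1),np.linalg.norm(A-B))
c=np.where(m[:,323])[0]; print('end',c.min(),at_z(w,323,c.min()-.5,60,True))
```

```text
dark [  9   8  18  18 254] [322.72834646 124.37007874] 275.37686
rim [322.75 124.25] 9.15 [521.82093362  80.17411286  63.        ]
keytop [521.77013873  80.50787366  82.        ]
dark [  9   8  18  21 297] [321.87205387 191.77441077] 290.98233
rim [321.75 192.  ] 9.925 [530.67252955  13.0900598   63.        ]
keytop [530.15148587  17.98158337  82.        ]
0.74 [267.1, 68.6, 376.3, 237.1]
90 268 378 [517.  114.8  60. ] 108.78434608505383
110 268 378 [519.9  95.   60. ] 109.15502722352245
150 268 376 [524.7  55.2  60. ] 108.79305961824053
170 270 375 [528.2  35.2  60. ] 107.00309826884363
210 271 373 [533.8  -6.7  60. ] 107.37350801973665
end 69 [513.98566345 134.94789174  60.        ]
```

The centres agree: left (521.7,80.4), mid (530.5,16), right (539.4,-48.4), yaw 0.1375. The middle key goes first.

Run:
```python
from h import *
go(530.5,16,86,1.708)
```

```text
t 4.38 at [531.3  16.7 206.9] [ 3.1413e+00 -1.0000e-04  1.7155e+00] slide [-0.0031 -0.0048  0.6044] rot [ 0.0001 -0.      0.0024]
```

>>> servo_tool(
  slide=[
    [-0.003,-0.005,0.3],
    [-0.003,-0.005,0.5],
    [-0.003,-0.005,0.6],
    [-0.003,-0.005,0.6],
    [-0.003,-0.005,0.6],
  ],
  rot=[
    [0,0,0.0024],
    [0,0,0.0024],
    [0,0,0.0024],
    [0,0,0.0024],
    [0,0,0.0024],
  ],
  claw=[0,0,0,0,0],
)

```text
time: 5.0
tool_pos: [531.2, 15.7, 87.7]
tcp_rot: [3.14, 0.0, 1.707]
contact_force: [0.7, -0.4, 0.3]
grip_width: 0.4
```

Run:
```python
from h import *
go(530.5,16,86,1.708)
for i in range(4): print(np.round(get_obs()['contact_force'],2))
```

```text
t 5.0 at [531.2  15.7  87.7] [3.1399e+00 3.0000e-04 1.7073e+00] slide [ 0.002  -0.0035  0.0085] rot [ 0.0005  0.0001 -0.0002]
[ 0.66 -0.44  0.29]
[ 0.66 -0.44  0.29]
[ 0.66 -0.44  0.29]
[ 0.66 -0.44  0.29]
```

>>> servo_tool(
  slide=[
    [0,0,0.01],
    [0,0,0.02],
    [0,0,0.02],
  ],
  rot=[
    [0,0,0],
    [0,0,0],
    [0,0,0],
  ],
  claw=[0,0,0],
)

```text
time: 5.38
tool_pos: [530.5, 15.8, 82.9]
tcp_rot: [3.141, -0.0, 1.707]
contact_force: [-0.3, -0.0, 0.3]
grip_width: 0.6
```

>>> servo_tool(
  slide=[
    [0,0,0.0025],
    [0,0,0.005],
  ],
  rot=[
    [0,0,0],
    [0,0,0],
  ],
  claw=[0,0],
)

```text
time: 5.62
tool_pos: [530.6, 15.8, 81.9]
tcp_rot: [3.141, -0.0, 1.707]
contact_force: [-0.6, -0.2, 1.7]
grip_width: 0.3
```

>>> servo_tool(
  slide=[
    [0,0,0.0025],
    [0,0,0.005],
  ],
  rot=[
    [0,0,0],
    [0,0,0],
  ],
  claw=[0,0],
)

```text
time: 5.88
tool_pos: [530.6, 15.8, 80.8]
tcp_rot: [3.141, -0.0, 1.707]
contact_force: [-0.3, -0.0, 2.0]
grip_width: 0.4
```

Contact is made at about 82 mm. I'll continue in 0.5 mm steps.

>>> servo_tool(
  slide=[
    [0,0,0.0025],
    [0,0,0.0025],
  ],
  rot=[
    [0,0,0],
    [0,0,0],
  ],
  claw=[0,0],
)

```text
time: 6.12
tool_pos: [530.6, 15.8, 80.2]
tcp_rot: [3.141, -0.0, 1.707]
contact_force: [-0.1, 0.0, 0.5]
grip_width: 0.7
```

>>> servo_tool(
  slide=[
    [0,0,0.0025],
    [0,0,0.0025],
  ],
  rot=[
    [0,0,0],
    [0,0,0],
  ],
  claw=[0,0],
)

```text
time: 6.38
tool_pos: [530.6, 15.8, 79.7]
tcp_rot: [3.141, -0.0, 1.707]
contact_force: [0.3, 0.9, 0.9]
grip_width: 0.7
```

>>> servo_tool(
  slide=[
    [0,0,0.0025],
    [0,0,0.0025],
  ],
  rot=[
    [0,0,0],
    [0,0,0],
  ],
  claw=[0,0],
)

```text
time: 6.62
tool_pos: [530.6, 15.8, 79.2]
tcp_rot: [3.141, -0.0, 1.707]
contact_force: [0.1, 0.5, 1.4]
grip_width: 0.4
```

>>> servo_tool(
  slide=[
    [0,0,0.0025],
    [0,0,0.0025],
  ],
  rot=[
    [0,0,0],
    [0,0,0],
  ],
  claw=[0,0],
)

```text
time: 6.88
tool_pos: [530.6, 15.8, 78.7]
tcp_rot: [3.141, -0.0, 1.707]
contact_force: [0.8, 0.1, 1.2]
grip_width: 0.4
```

>>> servo_tool(
  slide=[
    [0,0,0.0025],
    [0,0,0.0025],
  ],
  rot=[
    [0,0,0],
    [0,0,0],
  ],
  claw=[0,0],
)

```text
time: 7.12
tool_pos: [530.6, 15.8, 78.2]
tcp_rot: [3.141, -0.0, 1.707]
contact_force: [0.2, -0.0, 1.6]
grip_width: 0.6
```

>>> servo_tool(
  slide=[
    [0,0,0.0025],
    [0,0,0.0025],
  ],
  rot=[
    [0,0,0],
    [0,0,0],
  ],
  claw=[0,0],
)

```text
time: 7.38
tool_pos: [530.6, 15.8, 77.7]
tcp_rot: [3.141, -0.0, 1.707]
contact_force: [-0.4, 0.0, 0.2]
grip_width: 0.9
```

>>> servo_tool(
  slide=[
    [0,0,0.0025],
    [0,0,0.0025],
  ],
  rot=[
    [0,0,0],
    [0,0,0],
  ],
  claw=[0,0],
)

```text
time: 7.62
tool_pos: [530.6, 15.8, 77.2]
tcp_rot: [3.141, -0.0, 1.707]
contact_force: [1.5, 0.7, 1.8]
grip_width: 0.2
```

>>> servo_tool(
  slide=[
    [0,0,0.0025],
    [0,0,0.0025],
  ],
  rot=[
    [0,0,0],
    [0,0,0],
  ],
  claw=[0,0],
)

```text
time: 7.88
tool_pos: [530.6, 15.8, 76.8]
tcp_rot: [3.141, -0.0, 1.707]
contact_force: [0.5, -0.6, 3.5]
grip_width: 0.8
```

>>> servo_tool(
  slide=[
    [0,0,0.0025],
    [0,0,0.0025],
  ],
  rot=[
    [0,0,0],
    [0,0,0],
  ],
  claw=[0,0],
)

```text
time: 8.12
tool_pos: [530.6, 15.8, 76.4]
tcp_rot: [3.141, 0.0, 1.707]
contact_force: [0.1, 0.7, 3.8]
grip_width: 0.5
```

>>> servo_tool(
  slide=[
    [0,0,0.0025],
    [0,0,0.0025],
  ],
  rot=[
    [0,0,0],
    [0,0,0],
  ],
  claw=[0,0],
)

```text
time: 8.38
tool_pos: [530.6, 15.8, 75.9]
tcp_rot: [3.141, 0.0, 1.707]
contact_force: [-0.9, 0.3, 5.8]
grip_width: 0.1
```

>>> servo_tool(
  slide=[
    [0,0,0.0015],
  ],
  rot=[
    [0,0,0],
  ],
  claw=[0],
)

```text
time: 8.5
tool_pos: [530.6, 15.8, 75.7]
tcp_rot: [3.141, 0.0, 1.707]
contact_force: [-0.0, 0.0, 6.4]
grip_width: 0.5
```

>>> servo_tool(
  slide=[
    [0,0,0],
  ],
  rot=[
    [0,0,0],
  ],
  claw=[0],
)

```text
time: 8.62
tool_pos: [530.6, 15.8, 75.7]
tcp_rot: [3.141, -0.0, 1.707]
contact_force: [-0.3, -0.8, 6.7]
grip_width: 0.4
```

>>> servo_tool(
  slide=[
    [0,0,0],
  ],
  rot=[
    [0,0,0],
  ],
  claw=[0],
)

```text
time: 8.75
tool_pos: [530.6, 15.8, 75.8]
tcp_rot: [3.141, 0.0, 1.707]
contact_force: [-0.6, 1.3, 6.6]
grip_width: 0.2
```

>>> servo_tool(
  slide=[
    [0,0,0.002],
    [0,0,0.002],
  ],
  rot=[
    [0,0,0],
    [0,0,0],
  ],
  claw=[0,0],
)

```text
time: 9.0
tool_pos: [530.6, 15.8, 75.5]
tcp_rot: [3.141, 0.0, 1.707]
contact_force: [-0.5, 0.5, 7.2]
grip_width: 0.6
```

>>> servo_tool(
  slide=[
    [0,0,0],
  ],
  rot=[
    [0,0,0],
  ],
  claw=[0],
)

```text
time: 9.12
tool_pos: [530.6, 15.8, 75.5]
tcp_rot: [3.141, 0.0, 1.707]
contact_force: [-1.1, 0.6, 7.8]
grip_width: 0.2
```

>>> servo_tool(
  slide=[
    [0,0,0.002],
    [0,0,0.002],
  ],
  rot=[
    [0,0,0],
    [0,0,0],
  ],
  claw=[0,0],
)

```text
time: 9.38
tool_pos: [530.6, 15.8, 75.2]
tcp_rot: [3.141, 0.0, 1.707]
contact_force: [-1.9, 0.2, 9.1]
grip_width: 0.6
```

>>> servo_tool(
  slide=[
    [0,0,0],
  ],
  rot=[
    [0,0,0],
  ],
  claw=[0],
)

```text
time: 9.5
tool_pos: [530.6, 15.8, 75.2]
tcp_rot: [3.141, 0.0, 1.707]
contact_force: [-0.8, 0.2, 8.1]
grip_width: 0.3
```

>>> servo_tool(
  slide=[
    [0,0,0.001],
  ],
  rot=[
    [0,0,0],
  ],
  claw=[0],
)

```text
time: 9.62
tool_pos: [530.6, 15.8, 75.1]
tcp_rot: [3.141, 0.0, 1.707]
contact_force: [-1.1, 0.3, 8.8]
grip_width: 0.3
```

>>> servo_tool(
  slide=[
    [0,0,0],
  ],
  rot=[
    [0,0,0],
  ],
  claw=[0],
)

```text
time: 9.75
tool_pos: [530.6, 15.8, 75.1]
tcp_rot: [3.141, 0.0, 1.707]
contact_force: [-1.3, 0.6, 9.8]
grip_width: 0.6
```

>>> servo_tool(
  slide=[
    [0,0,0],
  ],
  rot=[
    [0,0,0],
  ],
  claw=[0],
)

```text
time: 9.88
tool_pos: [530.6, 15.8, 75.1]
tcp_rot: [3.141, 0.0, 1.707]
contact_force: [-0.5, -0.2, 9.5]
grip_width: 0.4
```

The force is 9.4 N and still climbing at about 5 N/mm, well past any 8 N peak, so the middle key is worn. I'll back off and go to the right key.

>>> servo_tool(
  slide=[
    [0,0,-0.05],
    [0,0,-0.1],
    [0,0,-0.1],
  ],
  rot=[
    [0,0,0],
    [0,0,0],
    [0,0,0],
  ],
  claw=[0,0,0],
)

```text
time: 10.25
tool_pos: [530.8, 15.8, 95.1]
tcp_rot: [3.141, 0.0, 1.707]
contact_force: [0.1, -0.1, -0.8]
grip_width: 0.3
```

Run:
```python
from h import *
go(539.4,-48.4,84,1.708)
```

```text
t 10.25 at [530.8  15.8  95.1] [3.1405e+00 2.0000e-04 1.7073e+00] slide [-0.3238 -0.0011  0.0555] rot [ 0.0003  0.0001 -0.0002]
```

>>> servo_tool(
  slide=[
    [-0.2,-0.001,0],
    [-0.324,-0.001,0],
    [-0.324,-0.001,0.03],
    [-0.324,-0.001,0.052],
    [-0.324,-0.001,0.052],
  ],
  rot=[
    [0,0,0],
    [0,0,0],
    [0,0,0],
    [0,0,0],
    [0,0,0],
  ],
  claw=[0,0,0,0,0],
)

```text
time: 10.88
tool_pos: [538.5, -47.4, 83.3]
tcp_rot: [-3.14, -0.001, 1.708]
contact_force: [-0.7, 0.3, -0.0]
grip_width: 0.6
```

>>> servo_tool(
  slide=[
    [0,0,0.0025],
    [0,0,0.005],
  ],
  rot=[
    [0,0,0],
    [0,0,0],
  ],
  claw=[0,0],
)

```text
time: 11.12
tool_pos: [539.2, -48.0, 83.1]
tcp_rot: [3.141, -0.0, 1.708]
contact_force: [-0.3, 0.4, -0.0]
grip_width: 0.8
```

>>> servo_tool(
  slide=[
    [0,0,0.0025],
    [0,0,0.005],
  ],
  rot=[
    [0,0,0],
    [0,0,0],
  ],
  claw=[0,0],
)

```text
time: 11.38
tool_pos: [539.2, -48.3, 82.1]
tcp_rot: [3.141, -0.0, 1.707]
contact_force: [-1.8, 0.7, 1.2]
grip_width: 0.1
```

>>> servo_tool(
  slide=[
    [0,0,0.0025],
    [0,0,0.005],
  ],
  rot=[
    [0,0,0],
    [0,0,0],
  ],
  claw=[0,0],
)

```text
time: 11.62
tool_pos: [539.2, -48.4, 81.1]
tcp_rot: [3.141, -0.0, 1.707]
contact_force: [0.4, 0.8, 1.0]
grip_width: 0.8
```

>>> servo_tool(
  slide=[
    [0,0,0.0025],
    [0,0,0.0025],
  ],
  rot=[
    [0,0,0],
    [0,0,0],
  ],
  claw=[0,0],
)

```text
time: 11.88
tool_pos: [539.2, -48.4, 80.5]
tcp_rot: [3.141, -0.0, 1.707]
contact_force: [-0.2, 1.0, 1.5]
grip_width: 0.4
```

>>> servo_tool(
  slide=[
    [0,0,0.0025],
    [0,0,0.0025],
  ],
  rot=[
    [0,0,0],
    [0,0,0],
  ],
  claw=[0,0],
)

```text
time: 12.12
tool_pos: [539.2, -48.4, 80.0]
tcp_rot: [3.141, -0.0, 1.707]
contact_force: [1.5, 0.4, 1.9]
grip_width: 0.5
```

>>> servo_tool(
  slide=[
    [0,0,0.0025],
    [0,0,0.0025],
  ],
  rot=[
    [0,0,0],
    [0,0,0],
  ],
  claw=[0,0],
)

```text
time: 12.38
tool_pos: [539.2, -48.4, 79.6]
tcp_rot: [3.141, -0.0, 1.707]
contact_force: [-0.7, 1.5, 2.2]
grip_width: 0.6
```

>>> servo_tool(
  slide=[
    [0,0,0.0025],
    [0,0,0.0025],
  ],
  rot=[
    [0,0,0],
    [0,0,0],
  ],
  claw=[0,0],
)

```text
time: 12.62
tool_pos: [539.2, -48.4, 79.2]
tcp_rot: [3.141, -0.0, 1.707]
contact_force: [-0.8, 1.7, 4.8]
grip_width: 0.4
```

>>> servo_tool(
  slide=[
    [0,0,0.0025],
    [0,0,0.0025],
  ],
  rot=[
    [0,0,0],
    [0,0,0],
  ],
  claw=[0,0],
)

```text
time: 12.88
tool_pos: [539.2, -48.4, 78.8]
tcp_rot: [3.141, -0.0, 1.707]
contact_force: [-1.5, 1.1, 6.4]
grip_width: 0.4
```

>>> servo_tool(
  slide=[
    [0,0,0.0025],
    [0,0,0.0025],
  ],
  rot=[
    [0,0,0],
    [0,0,0],
  ],
  claw=[0,0],
)

```text
time: 13.12
tool_pos: [539.2, -48.4, 78.5]
tcp_rot: [3.141, 0.0, 1.707]
contact_force: [-2.2, 1.5, 7.2]
grip_width: 0.3
```

>>> servo_tool(
  slide=[
    [0,0,0.0015],
    [0,0,0.0015],
  ],
  rot=[
    [0,0,0],
    [0,0,0],
  ],
  claw=[0,0],
)

```text
time: 13.38
tool_pos: [539.2, -48.4, 78.3]
tcp_rot: [3.141, 0.0, 1.707]
contact_force: [-1.8, 2.1, 8.2]
grip_width: 0.3
```

>>> servo_tool(
  slide=[
    [0,0,0.0015],
    [0,0,0.0015],
  ],
  rot=[
    [0,0,0],
    [0,0,0],
  ],
  claw=[0,0],
)

```text
time: 13.62
tool_pos: [539.2, -48.4, 78.0]
tcp_rot: [3.141, 0.0, 1.707]
contact_force: [-2.7, 1.6, 8.4]
grip_width: 0.6
```

>>> servo_tool(
  slide=[
    [0,0,0.001],
    [0,0,0.001],
  ],
  rot=[
    [0,0,0],
    [0,0,0],
  ],
  claw=[0,0],
)

```text
time: 13.88
tool_pos: [539.2, -48.4, 77.9]
tcp_rot: [3.141, 0.0, 1.707]
contact_force: [-1.3, 1.7, 8.8]
grip_width: 0.6
```

>>> servo_tool(
  slide=[
    [0,0,0],
  ],
  rot=[
    [0,0,0],
  ],
  claw=[0],
)

```text
time: 14.0
tool_pos: [539.2, -48.4, 77.9]
tcp_rot: [3.141, 0.0, 1.707]
contact_force: [-2.1, 1.7, 8.7]
grip_width: 0.4
```

>>> servo_tool(
  slide=[
    [0,0,0.0015],
    [0,0,0.0015],
  ],
  rot=[
    [0,0,0],
    [0,0,0],
  ],
  claw=[0,0],
)

```text
time: 14.25
tool_pos: [539.2, -48.4, 77.5]
tcp_rot: [3.141, 0.0, 1.707]
contact_force: [-1.7, 1.5, 7.5]
grip_width: 0.5
```

The force is falling from its 8.7 N peak, so the right key is the sound one. I'll follow it through the snap.

>>> servo_tool(
  slide=[
    [0,0,0.0025],
    [0,0,0.005],
  ],
  rot=[
    [0,0,0],
    [0,0,0],
  ],
  claw=[0,0],
)

```text
time: 14.5
tool_pos: [539.2, -48.4, 76.1]
tcp_rot: [3.141, 0.0, 1.707]
contact_force: [-0.5, 1.4, 2.5]
grip_width: 0.6
```

>>> servo_tool(
  slide=[
    [0,0,0.0025],
    [0,0,0.0025],
  ],
  rot=[
    [0,0,0],
    [0,0,0],
  ],
  claw=[0,0],
)

```text
time: 14.75
tool_pos: [538.9, -48.6, 75.0]
tcp_rot: [-3.141, -0.0, 1.707]
contact_force: [0.1, 0.4, 0.0]
grip_width: 0.1
```

>>> servo_tool(
  slide=[
    [0,0,0.0025],
    [0,0,0.0025],
  ],
  rot=[
    [0,0,0],
    [0,0,0],
  ],
  claw=[0,0],
)

```text
time: 15.0
tool_pos: [539.0, -48.5, 74.7]
tcp_rot: [-3.141, -0.0, 1.707]
contact_force: [-0.3, -0.1, 1.1]
grip_width: 0.3
```

The force dropped to zero, so it has snapped. I'll retreat upwards and move towards the collar.

>>> servo_tool(
  slide=[
    [0,0,-0.1],
    [0,0,-0.3],
    [0.2,0,-0.5],
    [0.5,-0.1,-0.6],
    [0.8,-0.18,-0.6],
  ],
  rot=[
    [0,0,0],
    [0,0,0],
    [0,0,0],
    [0,0,0],
    [0,0,0],
  ],
  claw=[0,0,0,0,0],
)

```text
time: 15.62
tool_pos: [483.2, 103.3, 196.5]
tcp_rot: [3.138, 0.0, 1.706]
contact_force: [-0.2, 1.1, -0.6]
grip_width: 0.8
```

>>> servo_tool(
  slide=[
    [0.3,0,0],
    [0.4,0,0],
    [0.4,0,0],
    [0.4,0,0],
  ],
  rot=[
    [0,0,0],
    [0,0,0],
    [0,0,0],
    [0,0,0],
  ],
  claw=[60,60,60,60],
)

```text
time: 16.12
tool_pos: [472.2, 180.7, 194.8]
tcp_rot: [-3.141, 0.0, 1.707]
contact_force: [0.7, -1.5, 0.4]
grip_width: 35.9
```

Run:
```python
from h import *
w=save('wrist','w2.png')
print('collar',[(np.round(x['xy'],1),round(x['confidence'],2),np.round(at_z(w,*x['xy'],0,True)[:2],1) ) for x in mark_of('collar','wrist')[:4]])
print('collar_mid',[(np.round(x['xy'],1),round(x['confidence'],2),np.round(at_z(w,*x['xy'],14,True)[:2],1) ) for x in mark_of('collar_mid','wrist')[:4]])
for s in silhouettes('collar','wrist')[:4]:
    v,u=np.where(s['pixels']); print('sil',s['confidence'],np.round(s['box'],1),w['frame'][v,u].mean(0).round())
go(470,252,60,1.708)
t=capture('top'); f=200/np.tan(np.radians(t['vertical_fov'])/2)
R=Rn.from_euler('xyz',t['rotation'])
for n,p in (('l',(521.7,80.4,80)),('m',(530.5,16,80)),('r',(539.4,-48.4,72))):
    q=R.inv().apply(np.array(p)-t['position']); u,v=int(round(q[0]/q[2]*f+t['cx'])),int(round(q[1]/q[2]*f+t['cy']))
    print(n,u,v); print(np.round(t['position'][2]-t['depth'][v-6:v+7,u-6:u+7:2]))
cv2.imwrite('pics/top2c.png',cv2.resize(t['frame'][170:270,240:400,::-1],None,fx=4,fy=4))
```

```text
collar [(array([328.9, 120. ]), 0.92, array([469.6, 248.2])), (array([294.7,  31.8]), 0.89, array([417.2, 345.6])), (array([409.3,  81.4]), 0.82, array([554.8, 308. ])), (array([263.5,  96. ]), 0.8, array([392.2, 266.7]))]
collar_mid [(array([408.3,  75.5]), 0.85, array([549.1, 312.2])), (array([258.1,  96.6]), 0.82, array([389. , 264.8])), (array([330.3, 118.1]), 0.72, array([470.6, 250.6])), (array([289.7,  29.3]), 0.71, array([413.1, 344.3]))]
sil 0.92 [237.6  76.8 279.4 117.9] [ 22. 148. 143.]
sil 0.91 [272.6   9.6 313.8  52.4] [ 27. 131. 126.]
sil 0.87 [308.1  96.2 352.  138.1] [196. 187. 186.]
sil 0.61 [390.9  60.1 437.5  98.2] [32. 31. 32.]
t 16.32 at [472.4 180.4 194.8] [-3.1415  0.      1.7056] slide [0.3561 0.0364 0.6741] rot [-0.      0.     -0.0008]
l 288 219
[[47. 46. 44. 49. 51. 47. 46.]
 [47. 48. 50. 50. 47. 45. 50.]
 [46. 51. 70. 71. 73. 50. 50.]
 [50. 50. 71. 71. 71. 51. 52.]
 [50. 72. 73. 73. 73. 52. 51.]
 [51. 71. 71. 71. 72. 72. 51.]
 [50. 74. 74. 74. 73. 67. 54.]
 [50. 55. 73. 71. 73. 64. 54.]
 [52. 56. 75. 71. 74. 57. 57.]
 [52. 55. 66. 75. 64. 56. 53.]
 [54. 52
[... 213 characters left out ...]
. 48.]
 [46. 48. 70. 70. 70. 69. 48.]
 [49. 49. 70. 70. 69. 73. 45.]
 [49. 51. 71. 70. 71. 71. 50.]
 [51. 54. 73. 70. 70. 71. 53.]
 [50. 52. 74. 72. 73. 67. 50.]
 [49. 54. 66. 74. 71. 54. 50.]
 [48. 51. 53. 66. 63. 53. 50.]
 [48. 51. 52. 56. 51. 53. 48.]
 [52. 50. 52. 57. 52. 50. 51.]]
r 347 210
[[43. 47. 43. 44. 44. 43. 42.]
 [45. 44. 42. 45. 45. 45. 44.]
 [43. 48. 45. 46. 47. 46. 43.]
 [44. 45. 58. 61. 58. 48. 45.]
 [45. 48. 61. 61. 59. 49. 46.]
 [44. 49. 62. 59. 60. 62. 45.]
 [43. 52. 63. 61. 61. 57. 47.]
 [45. 57. 58. 63. 62. 61. 47.]
 [50. 50. 61. 63. 60. 49. 49.]
 [47. 52. 63. 64. 64. 52. 48.]
 [47. 52. 51. 60. 51. 51. 49.]
 [50. 49. 51. 52. 52. 50. 48.]
 [43. 49. 46. 51. 47. 49. 48.]]
```

View pics/w2.png

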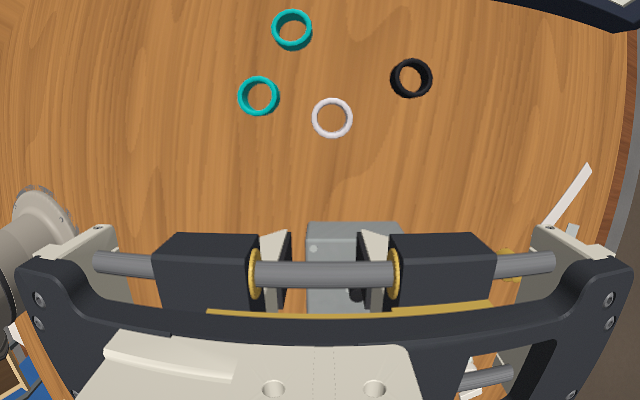

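The right key stays down: it measures about 61 mm against 71 mm for the other two in the top depth. The wrist picture shows the aluminium ring at (332,118), with teal rings at (292,30) and (258,96) and the black one at (411,78). I'll compute the centre and approach.

Run:
```python
from h import *
w=capture('wrist'); a=w['frame'].astype(int)
m=((a.min(2)>140)&(a.max(2)-a.min(2)<50)).astype(np.uint8); m[:85]=0;m[150:]=0;m[:,:290]=0;m[:,370:]=0
c=max(cv2.findContours(m,cv2.RETR_EXTERNAL,cv2.CHAIN_APPROX_NONE)[0],key=len)
e=cv2.fitEllipse(c); print(e); 
for z in (0,14,28): print(at_z(w,*e[0],z,True))
p=at_z(w,*e[0],24,True); go(p[0],p[1],30,1.708)
```

```text
((331.3968200683594, 117.43255615234375), (39.85575485229492, 40.80773162841797), 87.86296081542969)
[472.26768225 251.42646649   0.        ]
[471.90328104 251.39781844  14.        ]
[471.53887982 251.3691704   28.        ]
t 16.43 at [472.3 180.7 194.8] [-3.1415 -0.      1.706 ] slide [0.3505 0.0445 0.8242] rot [-0.     -0.     -0.0006]
```

>>> servo_tool(
  slide=[
    [0.25,0.03,0.1],
    [0.35,0.045,0.35],
    [0.35,0.045,0.6],
    [0.35,0.045,0.72],
    [0.35,0.045,0.72],
  ],
  rot=[
    [0,0,0],
    [0,0,0],
    [0,0,0],
    [0,0,0],
    [0,0,0],
  ],
  claw=[60,60,60,60,60],
)

```text
time: 17.05
tool_pos: [470.4, 251.3, 49.2]
tcp_rot: [-3.137, 0.001, 1.707]
contact_force: [0.7, 0.3, 0.3]
grip_width: 59.8
```

Run:
```python
from h import *
go(471.7,251.4,4,1.708)
```

```text
t 17.05 at [470.4 251.3  49.2] [-3.1375e+00  8.0000e-04  1.7069e+00] slide [-0.0003  0.0076  0.226 ] rot [-0.0013  0.0003 -0.0004]
```

>>> servo_tool(
  slide=[
    [0,0,0.1],
    [0,0,0.18],
    [0,0,0.232],
    [0,0,0.232],
  ],
  rot=[
    [0,0,0],
    [0,0,0],
    [0,0,0],
    [0,0,0],
  ],
  claw=[60,60,60,60],
)

```text
time: 17.55
tool_pos: [471.3, 251.9, 4.2]
tcp_rot: [-3.141, 0.0, 1.707]
contact_force: [-0.4, 0.0, -0.2]
grip_width: 59.9
```

>>> servo_tool(
  slide=[
    [0,0,0],
    [0,0,0],
    [0,0,0],
    [0,0,0],
  ],
  rot=[
    [0,0,0],
    [0,0,0],
    [0,0,0],
    [0,0,0],
  ],
  claw=[38,38,38,38],
)

```text
time: 18.05
tool_pos: [471.8, 252.1, 5.0]
tcp_rot: [3.141, -0.0, 1.707]
contact_force: [-0.9, -0.6, 4.2]
grip_width: 43.4
```

>>> servo_tool(
  slide=[
    [0,0,0],
    [0,0,-0.02],
    [0,0,-0.15],
    [0,0,-0.4],
    [0,0,-0.65],
  ],
  rot=[
    [0,0,0],
    [0,0,0],
    [0,0,0],
    [0,0,0],
    [0,0,0],
  ],
  claw=[38,38,38,38,38],
)

```text
time: 18.68
tool_pos: [470.9, 251.8, 135.4]
tcp_rot: [-3.14, 0.0, 1.707]
contact_force: [0.0, 0.1, -0.7]
grip_width: 43.1
```

Run:
```python
from h import *
go(539.4,-48.4,125,1.708)
w=save('wrist','w3.png'); cv2.imwrite('pics/w3.png',w['frame'][130:350,180:460,::-1])
```

```text
t 18.68 at [470.9 251.8 135.4] [-3.1401e+00  2.0000e-04  1.7072e+00] slide [-1.5335  0.1351  0.0522] rot [-0.0005  0.0001 -0.0003]
```

View pics/w3.png

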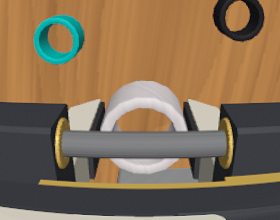

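The picture shows the collar upright between the pads. I'll carry it over.

>>> servo_tool(
  slide=[
    [-0.25,0.02,0],
    [-0.55,0.05,0],
    [-0.85,0.08,0],
    [-1,0.1,0],
    [-1,0.1,0],
  ],
  rot=[
    [0,0,0],
    [0,0,0],
    [0,0,0],
    [0,0,0],
    [0,0,0],
  ],
  claw=[38,38,38,38,38],
)

```text
time: 19.35
tool_pos: [518.8, 54.6, 134.1]
tcp_rot: [-3.141, 0.0, 1.704]
contact_force: [-0.1, 0.8, -0.8]
grip_width: 43.1
```

>>> servo_tool(
  slide=[
    [-0.25,0.02,0],
    [-0.45,0.035,0],
    [-0.53,0.035,0.05],
    [-0.53,0.035,0.05],
    [-0.53,0.035,0.05],
  ],
  rot=[
    [0,0,0],
    [0,0,0],
    [0,0,0],
    [0,0,0],
    [0,0,0],
  ],
  claw=[38,38,38,38,38],
)

```text
time: 19.98
tool_pos: [539.4, -45.9, 124.1]
tcp_rot: [-3.141, -0.001, 1.708]
contact_force: [-0.4, 0.6, -1.6]
grip_width: 43.3
```

Run:
```python
from h import *
go(539.4,-48.4,90,1.708)
w=save('wrist','w4.png'); cv2.imwrite('pics/w4.png',w['frame'][50:350,150:490,::-1])
for u,v in ((0,0),):
  g=cv2.cvtColor(w['frame'],cv2.COLOR_RGB2GRAY)
for q,z in (('key_left_seat',60),('key_mid_seat',60),('key_left',82)):
    print(q,[(np.round(x['xy'],1),round(x['confidence'],2),np.round(at_z(w,*x['xy'],z,True)[:2],1) ) for x in mark_of(q,'wrist')[:3]])
```

```text
t 19.98 at [539.4 -45.9 124.1] [-3.1406e+00 -1.0000e-03  1.7084e+00] slide [-0.0127 -0.0013  0.1707] rot [-0.0003 -0.0003  0.0001]
key_left_seat [(array([323. ,  36.4]), 0.59, array([521.5,  83. ]))]
key_mid_seat [(array([325.2, 128.5]), 0.87, array([532.4,  16.2]))]
key_left [(array([320.5,  41. ]), 0.91, array([521.2,  73.8]))]
```

View pics/w4.png

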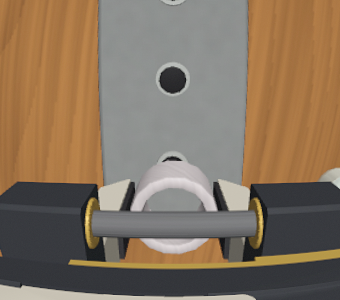

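The crop shows the collar over the right key, the middle rim at about full-picture (322,129), and the pressed key's rim just peeking past the collar. I'll fix the middle key's centre from this near-vertical view.

Run:
```python
from h import *
w=capture('wrist'); g=cv2.cvtColor(w['frame'],cv2.COLOR_RGB2GRAY)
u,v=322,129; a=g[v-24:v+25,u-24:u+25]
n,l,st,ce=cv2.connectedComponentsWithStats((a<80).astype(np.uint8)); k=1+np.argmax(st[1:,4]); d=ce[k]+[u-24,v-24]
b=(a>165).astype(np.uint8); c=max(cv2.findContours(b,cv2.RETR_EXTERNAL,cv2.CHAIN_APPROX_NONE)[0],key=len); e=cv2.fitEllipse(c)
r=np.array(e[0])+[u-24,v-24]
print(st[k],d,at_z(w,*d,81,True)); print(e,r,at_z(w,*r,63,True))
go(539.4,-48.4,72,1.708)
```

```text
[ 11  11  27  26 529] [321.56143667 128.55198488] [530.37100675  16.02614444  81.        ]
((23.647844314575195, 22.630142211914062), (32.8942985534668, 33.20178985595703), 123.91598510742188) [321.64784431 127.63014221] [530.34535977  16.00649441  63.        ]
t 20.23 at [539.9 -46.7 124.7] [ 3.1412 -0.      1.7085] slide [-0.0083 -0.0037  0.2635] rot [ 0.0001 -0.      0.0001]
```

>>> servo_tool(
  slide=[
    [-0.005,-0.003,0.08],
    [-0.005,-0.003,0.16],
    [-0.005,-0.003,0.22],
    [-0.005,-0.003,0.25],
    [-0.005,-0.003,0.25],
  ],
  rot=[
    [0,0,0],
    [0,0,0],
    [0,0,0],
    [0,0,0],
    [0,0,0],
  ],
  claw=[38,38,38,38,38],
)

```text
time: 20.85
tool_pos: [539.2, -48.5, 74.0]
tcp_rot: [-3.141, -0.0, 1.707]
contact_force: [0.3, -0.3, -1.1]
grip_width: 43.2
```

>>> servo_tool(
  slide=[
    [0,0,0.01],
    [0,0,0.02],
    [0,0,0.025],
    [0,0,0.025],
  ],
  rot=[
    [0,0,0],
    [0,0,0],
    [0,0,0],
    [0,0,0],
  ],
  claw=[38,38,38,38],
)

```text
time: 21.35
tool_pos: [539.4, -48.5, 69.5]
tcp_rot: [3.142, -0.0, 1.707]
contact_force: [-0.6, 0.1, -0.9]
grip_width: 43.4
```

>>> servo_tool(
  slide=[
    [0,0,0.01],
    [0,0,0.015],
    [0,0,0.015],
  ],
  rot=[
    [0,0,0],
    [0,0,0],
    [0,0,0],
  ],
  claw=[38,38,38],
)

```text
time: 21.72
tool_pos: [539.3, -48.5, 66.3]
tcp_rot: [-3.141, -0.0, 1.707]
contact_force: [1.0, -0.2, -1.7]
grip_width: 43.3
```

>>> servo_tool(
  slide=[
    [0,0,0.005],
    [0,0,0.005],
  ],
  rot=[
    [0,0,0],
    [0,0,0],
  ],
  claw=[38,38],
)

```text
time: 21.98
tool_pos: [539.3, -48.5, 65.4]
tcp_rot: [-3.141, -0.0, 1.707]
contact_force: [1.0, 0.1, -1.3]
grip_width: 43.3
```

>>> servo_tool(
  slide=[
    [0,0,0.003],
    [0,0,0.003],
  ],
  rot=[
    [0,0,0],
    [0,0,0],
  ],
  claw=[38,38],
)

```text
time: 22.22
tool_pos: [539.5, -48.6, 65.1]
tcp_rot: [3.141, 0.0, 1.707]
contact_force: [-0.3, 0.3, 0.4]
grip_width: 43.5
```

>>> servo_tool(
  slide=[
    [0,0,0.003],
    [0,0,0.003],
  ],
  rot=[
    [0,0,0],
    [0,0,0],
  ],
  claw=[38,38],
)

```text
time: 22.48
tool_pos: [539.5, -48.6, 65.0]
tcp_rot: [3.141, 0.0, 1.707]
contact_force: [-2.5, 0.7, 6.0]
grip_width: 43.5
```

>>> servo_tool(
  slide=[
    [0,0,0.003],
    [0,0,0.003],
  ],
  rot=[
    [0,0,0],
    [0,0,0],
  ],
  claw=[38,38],
)

```text
time: 22.72
tool_pos: [539.5, -48.6, 65.0]
tcp_rot: [3.141, 0.0, 1.707]
contact_force: [-5.0, 0.6, 12.1]
grip_width: 43.2
```

It made contact at TCP 65.0, which matches the 5.0 grasp height plus the 60 mm box, so the collar is seated. I'll ease off, release and lift straight up.

>>> servo_tool(
  slide=[
    [0,0,-0.004],
    [0,0,-0.004],
    [0,0,-0.004],
    [0,0,-0.004],
  ],
  rot=[
    [0,0,0],
    [0,0,0],
    [0,0,0],
    [0,0,0],
  ],
  claw=[44,52,58,58],
)

```text
time: 23.22
tool_pos: [539.4, -48.5, 64.2]
tcp_rot: [-3.141, -0.0, 1.707]
contact_force: [1.1, 0.9, -0.7]
grip_width: 57.9
```

>>> servo_tool(
  slide=[
    [0,0,-0.03],
    [0,0,-0.1],
    [0,0,-0.3],
    [0,0,-0.5],
    [0,0,-0.5],
  ],
  rot=[
    [0,0,0],
    [0,0,0],
    [0,0,0],
    [0,0,0],
    [0,0,0],
  ],
  claw=[58,58,58,58,58],
)

```text
time: 23.85
tool_pos: [541.5, -49.0, 168.7]
tcp_rot: [3.134, 0.003, 1.707]
contact_force: [-0.2, -0.4, -0.5]
grip_width: 58.1
```

>>> servo_tool(
  slide=[
    [-0.25,0,-0.1],
    [-0.45,0,-0.1],
    [-0.45,0,-0.1],
    [-0.45,0,-0.1],
  ],
  rot=[
    [0,0,0],
    [0,0,0],
    [0,0,0],
    [0,0,0],
  ],
  claw=[58,58,58,58],
)

```text
time: 24.35
tool_pos: [551.1, -137.2, 183.8]
tcp_rot: [-3.14, -0.001, 1.707]
contact_force: [0.4, 1.1, -1.0]
grip_width: 58.4
```

Run:
```python
from h import *
w=save('wrist','w5.png')
f=200/np.tan(np.radians(w['vertical_fov'])/2); R=Rn.from_euler('xyz',w['rotation'])
vv,uu=np.mgrid[0:200,240:420]; x,y=(uu-w['cx'])/f,(vv-w['cy'])/f; t=np.hypot(x,y); s=np.tan(t)/t
P=R.apply((np.stack([x*s,y*s,np.ones_like(x)],-1)*w['depth'][0:200,240:420,None]).reshape(-1,3))+w['position']
r=np.hypot(P[:,0]-539.3,P[:,1]+48.4); print(get_obs()['tool_pos'])
print('key top z',np.median(P[r<6,2]),'box z',np.median(P[(r>28)&(r<38),2]))
ring=P[(P[:,2]>78)&(r<30)]; print('ring top',np.percentile(ring[:,2],[5,50,95]), 'centre',(ring.min(0)+ring.max(0))/2)
h=ring[:,2]>84; A=np.c_[ring[h,:2]-ring[h,:2].mean(0),np.ones(h.sum())]; print('tilt',np.linalg.lstsq(A,ring[h,2],rcond=None)[0])
```

```text
[ 551.16643801 -136.78282946  183.96231602]
key top z 74.88844814520112 box z 60.48936971984784
ring top [ 85.59481297  88.24986314 342.43281138] centre [539.93767558 -49.62417947 210.28072415]
tilt [  0.26713756  -2.42218372 117.86902771]
```

View pics/w5.png

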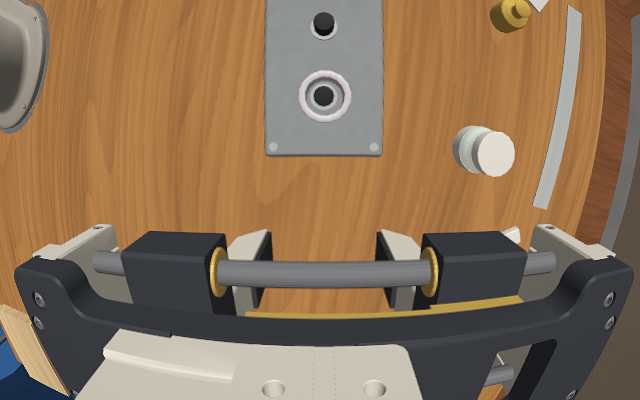

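The picture shows the collar at (325,96), seated around the rim with the dark key centred inside it. The jar and weight are where they were. Depth puts the collar top at 88.2 mm (expected 88) and the key top at about 75 mm, so it is held roughly 7 mm down. I'm handing in.

```bash
python3 -c "
from plant import *
print(close_job())"
```

```text
the job is handed in; nothing more can be done
None
```

The right key is the sound one: it is pressed through its snap and stays down, with the aluminium collar standing over it, flat on the box. I handed the job in at about 24.5 s of the 70 s allowed.

- **Middle key:** this one is worn. It stayed soft for about 5 mm, then stiffened steadily at about 5 N/mm. I pushed to about 9.4 N (measured) to be sure, under the 12 N that breaks a key, then backed off; it came back up.
- **Right key:** it peaked at about 8.7 N measured, a little over the 7–8 N given. The force then fell to zero and the key dropped from under the finger.
- **Left key:** I did not press it, since the right key had already been found.
- **Collar:** it met the box exactly 60 mm above where I had picked it up from the bench.

**Last checks:**
- In the last wrist picture the key is centred in the collar.
- The depth image puts the collar's top at 88.2 mm, against 88 expected.
- It puts the key's top at about 75 mm, so the key is about 7 mm down. An earlier top-camera reading gave about 10 mm lower than the other keys; both are within the 6–13 mm range.
- My collar-tilt fit failed because stray depth points got into it, so flatness rests on the contact height and the collar-top height.
- The jar and weight look undisturbed in that picture. The brush was not in it, but the arm never went near it.
- The gripper is open and clear of everything.

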